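# Slide the cuvette carriage home past its spring catch

## Robot

A 6-joint arm with a two-finger parallel gripper is mounted at the origin on the work surface. World frame = base frame: x ahead of the robot, y to its left, z up, the work surface at z = 0. Lengths are in m, angles in degrees, forces in N, time in s.
With the tool pointing down it reaches from about 0.3 to 0.75 m from the base axis. Payload 8.5 kg.
Tool frame: the origin (TCP) lies at the very end of the fingers, on their centre line; the grasp point (between the pads) lies 19 mm behind it; z points along the fingers, y is the line along which they close (so a half turn about z gives the same grasp; the last joint's range is limited). The gripper opens to 85 mm and grips with 20 to 120 N. Pads are 22 mm wide; open, the fingers measure 114 mm over their backs; the gripper's body (76 mm by 85 mm) begins 54 mm behind the grasp point. The pads swing forward as they close: fully open they stand 13 mm farther back than shut.
Start: joints at [65.014, 21.807, 74.336, -0, 83.858, -12.336], TCP at [0.12, 0.537, 0.199] pointing down, gripper open.
Joint ranges: [-178.18, 178.18], [-50.72, 133.34], [12.68, 142.11], [-81.47, 261.47], [9.98, 163.14], [-165.26, 165.26]. Speed limits (degrees/s): [136.94, 136.94, 180, 180, 180, 180].

## Interface

Orientations are given as a 3x3 rotation matrix whose columns are the frame's x, y, z axes.
In Python, from rig import env, imaging gives the robot as it stands. The module is installed in compiled form; this text tells all that it offers.
- The arm moves only by the tool arm_command, never from a script. Its arguments are lists of equal length, an entry for each row: "turn": the turn, a rotation vector about the tool's x, y, z in units of 5 degrees (1.0 is 5 degrees), a list of three; "xyz": the shift along the tool's x, y, z in units of 50 mm (1.0 is 50 mm), a list of three; "claw": the finger opening in mm, from 0 to 85.4. A call has 1 to 12 rows; each row shifts and turns the commanded pose from where the row before left it, along the tool's axes as they then stand; what a row does not reach is not made up. A row lasts 1/10 s, in which the tool goes at most 50 mm and 8.59 degrees, less where a joint would pass 70% of its speed; a pose out of reach is approached as far as the arm can. A call is refused whole if a number of a shift passes 1 or a number of a turn 1, either way. A call with a gripper value outside its range is refused whole. The fingers move at their own pace and stop on an object; "squeeze" is the grip in N (left out, the last holds). Time passes only in rows, so rows that do not move let the fingers close. It gives the time, the measured TCP pose, the force, the opening and the grip force at its end, in the units of the state.
- env.observe(): the state, without advancing time (a new reading comes with each control period).
- imaging.get_image(name): name is "scene" or "top"; returns (picture, depth): 420x560x3 uint8, blue, green, red; 420x560 float32, m along the optical axis (not along the pixel's ray), 0 where there is no reading.
- imaging.camera_info(name): a dict with "camera_matrix" (3x3 intrinsics, pixels), "k1" (the pictures are not rectified: a ray, as slopes to the right and down, at radius r is drawn at 1 + k1 r^2 times it, then the intrinsics apply), "rvec" (rotation vector, rad) and "tvec" (3), from world to camera coordinates, as OpenCV has them. Camera axes: x right, y down, z forward; pixel columns grow to the right and rows downward; lengths in m; the calibration is good to about 2 mm. A picture is of the moment at which its call begins. camera_info takes no time and is no camera call.
- env.close_job(): hands the job in; it is judged then, once.
The state is a dict: "time_s": time; "q": joint angles; "qvel": joint speeds; "joint_efforts": joint torques, N m; "position": TCP position; "tool_rot": TCP orientation; "ft_force": force on the tool from outside, world axes, zero at the start; "wrist_torque": the same for the moment, N m; "grip_width": finger opening in m; "gripper_force": force on a finger pad.
Only numpy, scipy, OpenCV 4.12 (cv2) and the standard library are available. Lean on these libraries where they do the work, as an engineer would, in place of code of your own. Each camera call takes 0.05 s, during which the arm holds its last target. There are 200 camera calls.

## Task

On the portable food tester, press the long steel catch bar down with a fingertip and, keeping it down so that its tooth stays out of the way, push the black cuvette carriage along its track fully home into the grey hood. Then lift off so that the bar springs all the way up, its tooth standing in the carriage's window, and locks the carriage. Only press and push: pick nothing up, and leave the bottle, the jar and the beaker where they stand.

Things in the scene. Friction and masses are not known exactly. Their poses are not given: they have to be found in the camera images.
- tester: Fixed white tester, 340 mm (x) by 170 mm (y), deck 35 mm above the table. Origin on the table under its middle, z up; the carriage is pushed along its +x, on its centre line y = 0. Two rails beside the track, 10 mm above the deck, 72 mm apart inside, x = -155 to 50 mm. At the -x end a flat carrying handle, 23 mm high, reaches 25 mm out.
- hood_mouth (a point): Mouth of the fixed grey hood, at deck level (35 mm above the table), tester x = 50 mm; mouth 72 mm wide, 58 mm high, facing tester -x. The hood is 140 mm wide, 110 mm long, its top 66 mm above the deck. The carriage's front end with the cuvettes goes in here.
- catch (a joint): Catch bar pressed down, m: 0 = up, 0.016 = bottomed. The bar goes straight down in one piece wherever it is pressed; spring 3.3 N at the top, 8.1 N at the bottom. Up, its tooth blocks the carriage; pressed 0.011 or more (0.013 is safe) the carriage passes over the tooth. If let go halfway the tooth presses up under the carriage.
- bar_rear (a point): Middle of the top edge of the steel catch bar's rear end, tester x = -144 mm. From here the level bar, 14 mm wide, runs to tester x = +28 mm through the carriage's tunnel. Its top is 30 mm above the deck when up, 14 mm bottomed. Behind the carriage 44 to 62 mm of it lies bare at the start: press there; a finger can slide along it.
- tooth_top (a point): Middle of the top of the bar's square tooth, 8 mm (x) by 14 mm (y), tester x = 20 mm; it stands 13 mm above the bar's top, moves with the bar, and is 43 mm above the deck when up.
- carriage (a joint): Carriage position along tester +x, m: 0 = fully out, 0.080 = fully home at its end stop. With the bar up the tooth stops it at 0.021. Starts between 0 and 0.018. Sliding friction about 1.5 N. It cannot leave its track.
- carriage_rear (a point): Middle of the top edge of the carriage's upright rear face (faces tester -x; push it): tester x = -100 mm fully out, -20 mm home. Black carriage 66 mm wide, 95 mm long, straddling the bar: two solid sides, an 18 mm wide tunnel between, bridged before and behind the window from 32 to 40 mm above the deck. Its top is 40 mm above the deck; two 12 mm cuvettes near the front stand 14 mm higher.
- window (a point): Centre of the carriage's window, at its top face (40 mm above the deck), 40 mm ahead of the rear face. Opening 16 mm (x) by 18 mm (y), open down to the bar. At home it lies over the tooth, which then springs up and stands 3 mm above the top face.
- reagent_bottle: Loose white bottle, 44 mm across, 95 mm tall, origin at its underside. Bystander.
- sample_jar: Loose clear jar, 56 mm across, 60 mm tall, origin at its underside. Bystander.
- beaker: Loose glass beaker, 60 mm across the rim, 75 mm tall, origin at its underside. Bystander.

How it is judged:
By the outcome, as a careful person would: the job done as asked, in the order asked, and still so for the second after the job is handed in, with the robot touching nothing.
It also fails if it takes over 48 s, if anything falls off the work surface, if the arm or the gripper's body presses on something with over 40 N, if the wrist force passes 120 N, or if a joint passes its speed limit or range.

## Working session

There is one attempt and no reset: what is moved stays moved. The work goes in short steps, Python scripts to look and compute and a tool call to move; the robot and the scene stay as the last step left them, time stands still between calls to the robot, and variables do not carry over. Pictures are saved under pics/ and viewed, at most 10 in all, crops included, and the job is handed in when it is done.

Besides the shell and the picture viewer there is one more tool, called by a JSON object that holds its "name" and its "arguments", one argument or row to a line. arm_command: Moves the arm, as the interface text tells. Its arguments: {"type":"object","properties":{"turn":{"type":"array"},"xyz":{"type":"array"},"claw":{"type":"array"},"squeeze":{"type":"number"}},"required":["turn","xyz","claw"]}

```bash
mkdir -p pics; cat > h.py <<'E'
import numpy as np, cv2
from rig import env, imaging
def cam(n):
    c=imaging.camera_info(n); K=np.array(c["camera_matrix"],float); R=cv2.Rodrigues(np.array(c["rvec"],float))[0]
    return K,c["k1"],R,np.array(c["tvec"],float).ravel()
def ray(n,uv):
    K,k1,R,t=cam(n); uv=np.atleast_2d(np.array(uv,float))
    p=cv2.undistortPoints(uv.reshape(-1,1,2),K,np.array([k1,0,0,0.])).reshape(-1,2)
    return -R.T@t,(R.T@np.c_[p,np.ones(len(p))].T).T
def onplane(n,uv,z):
    o,d=ray(n,uv); return o+d*((z-o[2])/d[:,2])[:,None]
def proj(n,P):
    K,k1,R,t=cam(n); return cv2.projectPoints(np.atleast_2d(np.array(P,float)),cv2.Rodrigues(R)[0],t,K,np.array([k1,0,0,0.]))[0].reshape(-1,2)
def cloud(n,dep):
    v,u=np.mgrid[:420,:560]; K,k1,R,t=cam(n)
    o,d=ray(n,np.c_[u.ravel(),v.ravel()]); return (o+d*dep.reshape(-1,1)).reshape(420,560,3)
E
python3 - <<'E'
from h import *
for n in("scene","top"):
    im,d=imaging.get_image(n); cv2.imwrite(f"pics/{n}0.png",im); np.save(f"{n}0.npy",d)
    print(n,ray(n,[280,210]))
s=env.observe(); print(s["time_s"],s["position"],s["tool_rot"],s["ft_force"])
E
```

```text
scene (array([0.91067717, 0.39989862, 0.632371  ]), array([[-0.46244194, -0.48656868, -0.741464  ]]))
top (array([0.39533148, 0.04785044, 0.97219973]), array([[ 0.22787263, -0.04036156, -0.97305627]]))
0.1 [0.12033544 0.5363652  0.19867088] [[-9.75724664e-01  2.19000166e-01 -5.53673883e-04]
 [ 2.19000694e-01  9.75723950e-01 -1.21219417e-03]
 [ 2.74762143e-04 -1.30402272e-03 -9.99999112e-01]] [-0.66442535 -0.04886244 -0.53170823]
```

View pics/scene0.png

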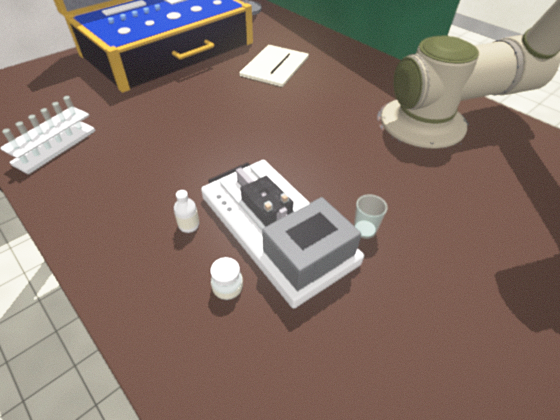

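View pics/top0.png

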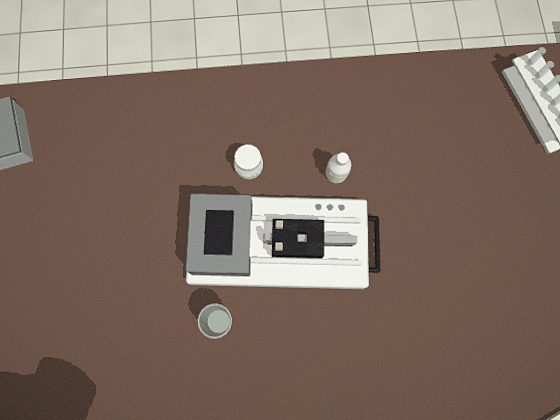

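The scene view shows the tester at about (280,230), with the beaker, bottle and jar around it. In the top view the hood is at (220,235), the carriage at (298,238), the bare bar at (340,239) and the handle on the right at (374,243), so tester +x points image-left.

```bash
python3 - <<'E'
from h import *
im=cv2.imread("pics/top0.png"); d=np.load("top0.npy"); P=cloud("top",d)
hsv=cv2.cvtColor(im,cv2.COLOR_BGR2HSV)
roi=np.zeros((420,560),bool); roi[185:300,175:385]=1
w=(roi&(hsv[...,1]<40)&(hsv[...,2]>200)).astype(np.uint8)
c=max(cv2.findContours(w,0,2)[0],key=cv2.contourArea)[:,0,:]
m=np.zeros((420,560),np.uint8); cv2.drawContours(m,[c],-1,1,-1)
pts=onplane("top",c,0.035)
r=cv2.minAreaRect((pts[:,:2]*1000).astype(np.float32)); print("deckrect",r,cv2.boxPoints(r).round(1).tolist())
print("deck z",np.median(P[m>0][:,2]))
bx=c
# black carriage
k=(hsv[...,2]<60)&roi; k[:,:262]=0; k[:,345:]=0; k=k.astype(np.uint8)
c2=max(cv2.findContours(k,0,2)[0],key=cv2.contourArea)[:,0,:]
r2=cv2.minAreaRect((onplane("top",c2,0.075)[:,:2]*1000).astype(np.float32)); print("carr",r2,cv2.boxPoints(r2).round(1).tolist())
# hood top
g=roi&(P[...,2]>0.09)&(P[...,2]<0.115)
c3=max(cv2.findContours(g.astype(np.uint8),0,2)[0],key=cv2.contourArea)[:,0,:]
r3=cv2.minAreaRect((onplane("top",c3,0.101)[:,:2]*1000).astype(np.float32)); print("hood",r3)
for u in (330,340,350,356): print("bar",u,P[239,u],[ (v,round(float(P[v,u,2]),3)) for v in range(228,252,2)])
for n,(u,v) in dict(bottle=(343,158),jar=(248,154),beaker=(215,320)).items(): print(n,P[v,u])
E
python3 - <<'E'
import cv2
a=cv2.imread('pics/top0.png')[190:290,230:390]; cv2.imwrite('pics/c0.png',cv2.resize(a,None,fx=5,fy=5,interpolation=2))
E
```

```text
deckrect ((556.1461181640625, 18.310531616210938), (337.30859375, 167.72447204589844), 83.71450805664062) [[454.29998779296875, -140.10000610351562], [621.0, -158.5], [658.0, 176.8000030517578], [491.29998779296875, 195.10000610351562]]
deck z 0.03613638024780602
carr ((551.1749267578125, -16.119884490966797), (92.22502136230469, 69.34710693359375), 83.7561264038086) [[511.70001220703125, -58.20000076293945], [580.5999755859375, -65.69999694824219], [590.7000122070312, 25.899999618530273], [521.7000122070312, 33.5]]
hood ((567.7445678710938, 122.28730010986328), (110.31378173828125, 140.7083282470703), 83.68268585205078)
bar 330 [ 0.54580198 -0.07579385  0.0651923 ] [(228, 0.034), (230, 0.038), (232, 0.036), (234, 0.035), (236, 0.065), (238, 0.067), (240, 0.067), (242, 0.065), (244, 0.047), (246, 0.039), (248, 0.037), (250, 0.036)]
bar 340 [ 0.54446031 -0.09421646  0.06380907] [(228, 0.036), (230, 0.036), (232, 0.035), (234, 0.035), (236, 0.065), (238, 0.063), (240, 0.068), (242, 0.066), (244, 0.049), (246, 0.036), (248, 0.036), (250, 0.038)]
bar 350 [ 0.54263845 -0.11219275  0.06533727] [(228, 0.034), (230, 0.038), (232, 0.035), (234, 0.033), (236, 0.064), (238, 0.063), (240, 0.066), (242, 0.064), (244, 0.05), (246, 0.035), (248, 0.039), (250, 0.036)]
bar 356 [ 0.54192088 -0.12339264  0.06393528] [(228, 0.034), (230, 0.037), (232, 0.038), (234, 0.033), (236, 0.065), (238, 0.068), (240, 0.066), (242, 0.064), (244, 0.036), (246, 0.036), (248, 0.034), (250, 0.036)]
bottle [ 0.68874446 -0.11259262  0.09422946]
jar [0.72299832 0.06094904 0.06150052]
beaker [0.42072261 0.14841614 0.00549623]
```

View pics/c0.png

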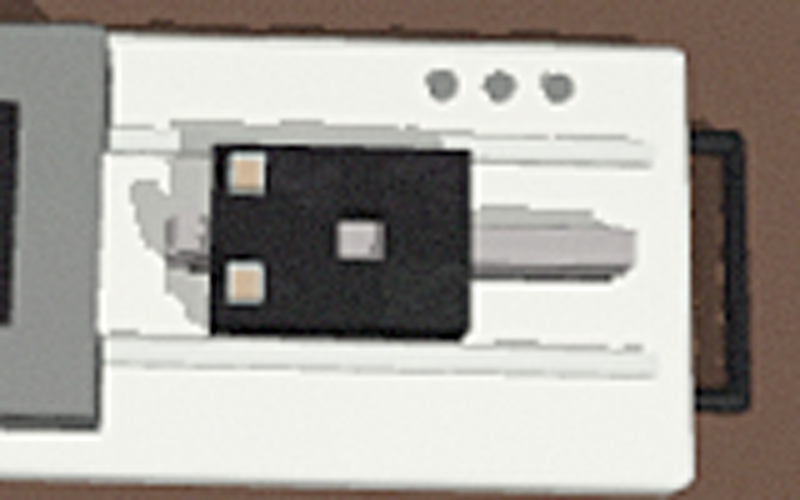

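Tester yaw is about 83.7° and its origin about (0.556, 0.018). The carriage is at about 0.017 and the bar is bare behind it. Plan: close the gripper with the 22 mm pad width across the track, which is wider than the 18 mm tunnel. The closed fingers can then press the bar and push the carriage's rear face together.

{"name": "arm_command", "arguments": {
  "turn": [
    [0,0,-0.64],
    [0,0,-0.63],
    [0,0,0],
    [0,0,0],
    [0,0,0],
    [0,0,0],
    [0,0,0],
    [0,0,0],
    [0,0,0],
    [0,0,0],
    [0,0,0],
    [0,0,0]
  ],
  "xyz": [
    [0,0,0],
    [0,0,0],
    [-0.5,-0.6,0],
    [-0.5,-0.6,0],
    [-0.5,-0.6,0],
    [-0.5,-0.6,0],
    [-0.5,-0.6,0],
    [-0.5,-0.6,0],
    [-0.5,-0.6,0],
    [-0.5,-0.6,0],
    [-0.5,-0.6,0],
    [-0.5,-0.6,0]
  ],
  "claw": [0,0,0,0,0,0,0,0,0,0,0,0],
  "squeeze": 20
}}

```text
time_s: 1.3
position: [0.3364, 0.2095, 0.1991]
tool_rot: [[-0.994, 0.11, -0.0], [0.11, 0.994, -0.0], [0.0, -0.0, -1.0]]
ft_force: [2.0, 0.4, 0.6]
grip_width: -0.0002
gripper_force: 0.0
```

{"name": "arm_command", "arguments": {
  "turn": [
    [0,0,0],
    [0,0,0],
    [0,0,0],
    [0,0,0],
    [0,0,0],
    [0,0,0],
    [0,0,0],
    [0,0,0],
    [0,0,0],
    [0,0,0],
    [0,0,0]
  ],
  "xyz": [
    [-0.5,-0.6,0],
    [-0.5,-0.6,0],
    [-0.5,-0.6,0],
    [-0.5,-0.6,0],
    [-0.5,-0.6,0],
    [-0.5,-0.6,0],
    [-0.5,-0.6,0],
    [-0.5,-0.6,0],
    [-0.5,-0.6,0],
    [-0.3,-0.25,0],
    [0,0,0]
  ],
  "claw": [0,0,0,0,0,0,0,0,0,0,0]
}}

```text
time_s: 2.4
position: [0.5444, -0.098, 0.1982]
tool_rot: [[-0.994, 0.112, -0.001], [0.112, 0.994, 0.0], [0.001, 0.0, -1.0]]
ft_force: [-1.2, 1.3, -0.4]
grip_width: -0.0
gripper_force: 0.0
```

{"name": "arm_command", "arguments": {
  "turn": [
    [0,0,0],
    [0,0,0],
    [0,0,0],
    [0,0,0],
    [0,0,0],
    [0,0,0]
  ],
  "xyz": [
    [0.02,0,0.5],
    [0,0,0.5],
    [0,0,0.5],
    [0,0,0.5],
    [0,0,0.4],
    [0,0,0]
  ],
  "claw": [0,0,0,0,0,0]
}}

```text
time_s: 3.0
position: [0.5406, -0.0945, 0.0771]
tool_rot: [[-0.994, 0.109, -0.005], [0.109, 0.994, 0.002], [0.005, 0.002, -1.0]]
ft_force: [0.9, 0.5, -0.1]
grip_width: 0.0001
gripper_force: 0.0
```

```bash
python3 - <<'E'
from h import *
a,_=imaging.get_image("scene"); b,_=imaging.get_image("top")
s=env.observe(); print(s["position"],s["ft_force"])
A=cv2.resize(a[130:270,180:320],(400,400),interpolation=2)
B=cv2.resize(b[185:285,290:390],(400,400),interpolation=2)
cv2.imwrite("pics/c1.png",np.hstack([A,B]))
print(proj("scene",s["position"]),proj("top",s["position"]))
E
```

```text
[ 0.54238544 -0.09545344  0.0798397 ] [0.12620794 0.26942417 0.61229593]
[[246.27180309 169.54608127]] [[342.03214744 238.5189378 ]]
```

View pics/c1.png

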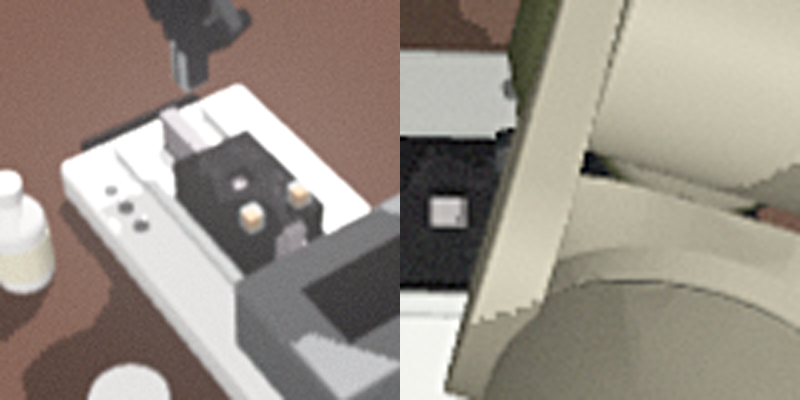

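The finger tip shows at about scene pixel (246,160), but its projection is (246,169). I'll check the scene calibration against known tester points.

```bash
python3 - <<'E'
from h import *
a,d=imaging.get_image("scene"); s=env.observe(); p=s["position"]; print(p,s["grip_width"])
def W(x,y,z): return np.array([.5562+.1095*x-.994*y,.0179+.994*x+.1095*y,z])
pts={"barrear":W(-.144,0,.065),"carr rear":W(-.083,0,.075),"deckL":W(-.17,-.085,.035),"deckR":W(-.17,.085,.035),"hoodcorner":W(.05,.07,.101),"tcp":p,"tcp+2cm":p+[0,0,.02]}
for k,v in pts.items(): print(k,proj("scene",v)[0].round(1))
P=cloud("scene",d)
for u,v in [(246,150),(246,155),(246,158),(246,160),(246,163),(246,166)]: print(u,v,P[v,u].round(3),a[v,u])
b=cv2.resize(a[135:195,215:290],(750,600),interpolation=2)
x,y=(proj("scene",p)[0]-[215,135])*10; cv2.drawMarker(b,(int(x),int(y)),(0,0,255),0,20)
cv2.imwrite("pics/c2.png",b)
E
```

```text
[ 0.54284468 -0.09573432  0.08038649] 0.00033271612196284433
barrear [238.7 167.3]
carr rear [253.9 179.8]
deckL [200.3 185.8]
deckR [264.2 157.2]
hoodcorner [322.1 194.9]
tcp [246.  169.4]
tcp+2cm [245.6 162.2]
246 150 [ 0.55  -0.082  0.145] [74 71 77]
246 155 [ 0.551 -0.082  0.132] [77 74 77]
246 158 [ 0.551 -0.082  0.125] [84 81 84]
246 160 [ 0.548 -0.087  0.114] [112 114 132]
246 163 [ 0.491 -0.164  0.024] [87 85 93]
246 166 [ 0.495 -0.159  0.02 ] [159 159 161]
```

View pics/c2.png

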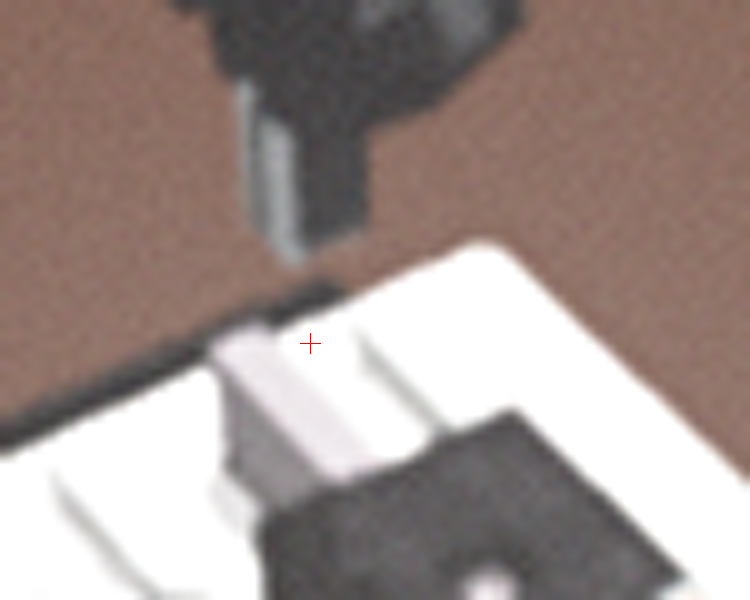

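The marker is the reported TCP. The visible finger end, at about (244,161), is some 20–30 mm above it, while the bar rear matches its projection. I'll go down in small steps and rely on contact force; the bar is sprung.

{"name": "arm_command", "arguments": {
  "turn": [
    [0,0,0],
    [0,0,0],
    [0,0,0],
    [0,0,0],
    [0,0,0]
  ],
  "xyz": [
    [0,0,0.1],
    [0,0,0.1],
    [0,0,0.1],
    [0,0,0],
    [0,0,0]
  ],
  "claw": [0,0,0,0,0]
}}

```text
time_s: 3.65
position: [0.5425, -0.096, 0.0641]
tool_rot: [[-0.994, 0.11, -0.0], [0.11, 0.994, 0.0], [0.0, 0.0, -1.0]]
ft_force: [-0.4, 0.1, 0.2]
grip_width: 0.0001
gripper_force: 0.0
```

```bash
python3 - <<'E'
from h import *
a,d=imaging.get_image("scene"); s=env.observe(); p=s["position"]; print(p,s["ft_force"],s["q"])
b=cv2.resize(a[135:195,215:290],(750,600),interpolation=2)
cv2.imwrite("pics/c3.png",b)
E
```

```text
[ 0.54262354 -0.09605627  0.06430012] [-0.30266901  0.4230053   0.93549257] [-2.23492709e+01  2.96075650e+01  8.57203277e+01 -1.60234383e-03
  6.46691208e+01 -1.06048051e+02]
```

View pics/c3.png

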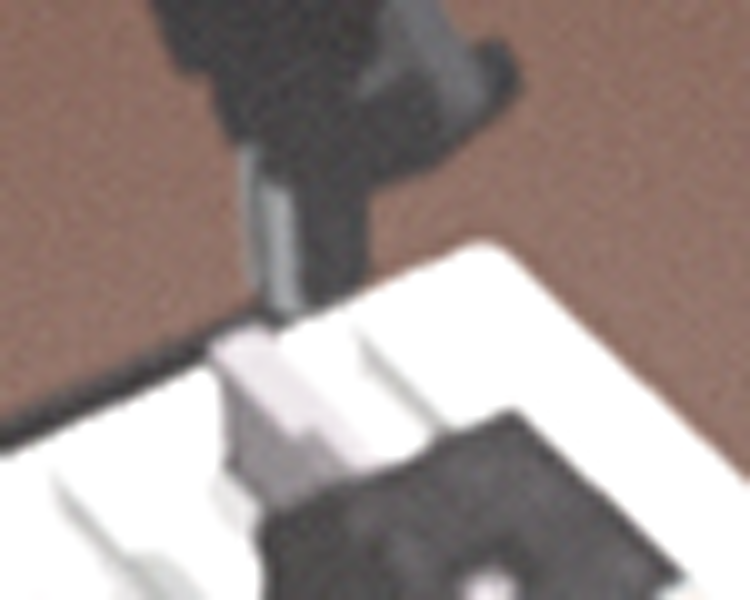

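The finger end is now at about (244,166), still above the bar, with no contact force. I'll keep feeling downward.

{"name": "arm_command", "arguments": {
  "turn": [
    [0,0,0],
    [0,0,0],
    [0,0,0],
    [0,0,0]
  ],
  "xyz": [
    [0,0,0.1],
    [0,0,0.1],
    [0,0,0],
    [0,0,0]
  ],
  "claw": [0,0,0,0]
}}

```text
time_s: 4.1
position: [0.5425, -0.096, 0.054]
tool_rot: [[-0.994, 0.11, -0.0], [0.11, 0.994, 0.0], [0.0, 0.0, -1.0]]
ft_force: [0.4, -0.1, 0.7]
grip_width: -0.0
gripper_force: 0.0
```

{"name": "arm_command", "arguments": {
  "turn": [
    [0,0,0],
    [0,0,0],
    [0,0,0],
    [0,0,0]
  ],
  "xyz": [
    [0,0,0.1],
    [0,0,0],
    [0,0,0],
    [0,0,0]
  ],
  "claw": [0,0,0,0]
}}

```text
time_s: 4.5
position: [0.5426, -0.096, 0.0493]
tool_rot: [[-0.994, 0.11, 0.0], [0.11, 0.994, -0.0], [-0.0, -0.0, -1.0]]
ft_force: [0.0, 0.0, -0.7]
grip_width: 0.0
gripper_force: 0.0
```

{"name": "arm_command", "arguments": {
  "turn": [
    [0,0,0],
    [0,0,0],
    [0,0,0]
  ],
  "xyz": [
    [0,0,0.1],
    [0,0,0],
    [0,0,0]
  ],
  "claw": [0,0,0]
}}

```text
time_s: 4.8
position: [0.5425, -0.096, 0.044]
tool_rot: [[-0.994, 0.11, -0.0], [0.11, 0.994, 0.0], [0.0, 0.0, -1.0]]
ft_force: [-0.3, 0.4, -0.4]
grip_width: 0.0002
gripper_force: 0.0
```

```bash
python3 - <<'E'
from h import *
a,d=imaging.get_image("scene"); s=env.observe(); p=s["position"]; print(p,s["ft_force"])
b=cv2.resize(a[135:195,215:290],(750,600),interpolation=2)
cv2.imwrite("pics/c4.png",b)
P=cloud("scene",d)
for v in range(155,182,2): print(v,[P[v,u].round(3).tolist() for u in (244,248)])
E
```

```text
[ 0.54256265 -0.09599131  0.04415527] [0.44981464 0.58555895 1.38424727]
155 [[0.556, -0.082, 0.135], [0.545, -0.083, 0.129]]
157 [[0.557, -0.082, 0.131], [0.559, -0.065, 0.143]]
159 [[0.556, -0.082, 0.125], [0.56, -0.064, 0.139]]
161 [[0.556, -0.083, 0.119], [0.559, -0.066, 0.132]]
163 [[0.552, -0.089, 0.107], [0.559, -0.066, 0.127]]
165 [[0.552, -0.09, 0.102], [0.548, -0.081, 0.105]]
167 [[0.552, -0.09, 0.097], [0.548, -0.082, 0.099]]
169 [[0.553, -0.088, 0.093], [0.548, -0.082, 0.093]]
171 [[0.553, -0.089, 0.087], [0.548, -0.082, 0.089]]
173 [[0.553, -0.089, 0.081], [0.516, -0.125, 0.034]]
175 [[0.547, -0.099, 0.064], [0.521, -0.119, 0.035]]
177 [[0.55, -0.095, 0.064], [0.545, -0.088, 0.065]]
179 [[0.553, -0.091, 0.063], [0.549, -0.082, 0.066]]
181 [[0.554, -0.09, 0.058], [0.552, -0.079, 0.065]]
```

View pics/c4.png

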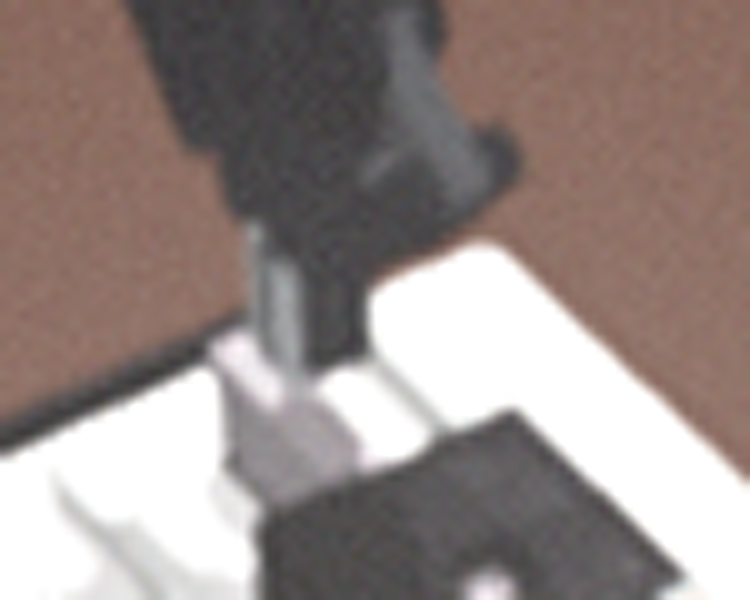

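The finger end is near (244,173) at z ≈ 0.079, about 34 mm above the reported TCP. So contact with the bar should come at TCP z ≈ 0.031 and bottoming near 0.015. Continuing.

{"name": "arm_command", "arguments": {
  "turn": [
    [0,0,0],
    [0,0,0],
    [0,0,0],
    [0,0,0],
    [0,0,0]
  ],
  "xyz": [
    [0,0,0.1],
    [0,0,0.1],
    [0,0,0.08],
    [0,0,0],
    [0,0,0]
  ],
  "claw": [0,0,0,0,0]
}}

```text
time_s: 5.35
position: [0.5426, -0.096, 0.0303]
tool_rot: [[-0.994, 0.11, -0.0], [0.11, 0.994, -0.0], [0.0, -0.0, -1.0]]
ft_force: [-1.2, 0.8, 2.5]
grip_width: 0.0001
gripper_force: 1.6
```

{"name": "arm_command", "arguments": {
  "turn": [
    [0,0,0],
    [0,0,0],
    [0,0,0],
    [0,0,0]
  ],
  "xyz": [
    [0,0,0.1],
    [0,0,0],
    [0,0,0],
    [0,0,0]
  ],
  "claw": [0,0,0,0]
}}

```text
time_s: 5.75
position: [0.5427, -0.0961, 0.0254]
tool_rot: [[-0.994, 0.11, 0.0], [0.11, 0.994, -0.0], [-0.0, -0.0, -1.0]]
ft_force: [-0.6, -0.5, 4.5]
grip_width: 0.0001
gripper_force: 2.4
```

Contact, at the predicted height. Pressing to about 14.5 mm.

{"name": "arm_command", "arguments": {
  "turn": [
    [0,0,0],
    [0,0,0],
    [0,0,0],
    [0,0,0],
    [0,0,0]
  ],
  "xyz": [
    [0,0,0.08],
    [0,0,0.08],
    [0,0,0.03],
    [0,0,0],
    [0,0,0]
  ],
  "claw": [0,0,0,0,0]
}}

```text
time_s: 6.25
position: [0.5427, -0.0962, 0.0165]
tool_rot: [[-0.994, 0.11, 0.001], [0.11, 0.994, -0.0], [-0.001, -0.0, -1.0]]
ft_force: [-2.5, 0.3, 10.5]
grip_width: -0.0
gripper_force: 5.4
```

{"name": "arm_command", "arguments": {
  "turn": [
    [0,0,0],
    [0,0,0],
    [0,0,0],
    [0,0,0]
  ],
  "xyz": [
    [0,0,0.02],
    [0,0,0],
    [0,0,0],
    [0,0,0]
  ],
  "claw": [0,0,0,0]
}}

```text
time_s: 6.65
position: [0.5429, -0.0962, 0.0162]
tool_rot: [[-0.994, 0.11, 0.001], [0.11, 0.994, -0.001], [-0.002, -0.001, -1.0]]
ft_force: [-4.8, 0.0, 16.5]
grip_width: -0.0002
gripper_force: 8.7
```

The bar is bottomed: force is rising with no further travel. Sliding forward now.

{"name": "arm_command", "arguments": {
  "turn": [
    [0,0,0],
    [0,0,0],
    [0,0,0],
    [0,0,0],
    [0,0,0],
    [0,0,0],
    [0,0,0]
  ],
  "xyz": [
    [0,0.08,0],
    [0,0.08,0],
    [0,0.08,0],
    [0,0.08,0],
    [0,0.08,0],
    [0,0,0],
    [0,0,0]
  ],
  "claw": [0,0,0,0,0,0,0]
}}

```text
time_s: 7.35
position: [0.5467, -0.078, 0.0165]
tool_rot: [[-0.994, 0.11, 0.005], [0.11, 0.994, -0.004], [-0.006, -0.003, -1.0]]
ft_force: [-0.8, -6.9, 13.4]
grip_width: -0.0001
gripper_force: 7.1
```

{"name": "arm_command", "arguments": {
  "turn": [
    [0,0,0],
    [0,0,0],
    [0,0,0],
    [0,0,0],
    [0,0,0],
    [0,0,0],
    [0,0,0]
  ],
  "xyz": [
    [0,0.08,0],
    [0,0.08,0],
    [0,0.08,0],
    [0,0.08,0],
    [0,0.08,0],
    [0,0,0],
    [0,0,0]
  ],
  "claw": [0,0,0,0,0,0,0]
}}

```text
time_s: 8.05
position: [0.5489, -0.0585, 0.0166]
tool_rot: [[-0.994, 0.11, 0.005], [0.11, 0.994, -0.004], [-0.006, -0.004, -1.0]]
ft_force: [-1.8, -8.4, 14.5]
grip_width: -0.0
gripper_force: 7.7
```

{"name": "arm_command", "arguments": {
  "turn": [
    [0,0,0],
    [0,0,0],
    [0,0,0],
    [0,0,0],
    [0,0,0],
    [0,0,0],
    [0,0,0],
    [0,0,0],
    [0,0,0],
    [0,0,0]
  ],
  "xyz": [
    [0,0.1,0],
    [0,0.1,0],
    [0,0.1,0],
    [0,0.1,0],
    [0,0.1,0],
    [0,0.1,0],
    [0,0.1,0],
    [0,0,0],
    [0,0,0],
    [0,0,0]
  ],
  "claw": [0,0,0,0,0,0,0,0,0,0]
}}

```text
time_s: 9.05
position: [0.5529, -0.0235, 0.0168]
tool_rot: [[-0.994, 0.11, 0.006], [0.11, 0.994, -0.004], [-0.006, -0.003, -1.0]]
ft_force: [-1.0, -8.3, 15.6]
grip_width: -0.0001
gripper_force: 8.1
```

{"name": "arm_command", "arguments": {
  "turn": [
    [0,0,0],
    [0,0,0],
    [0,0,0],
    [0,0,0],
    [0,0,0]
  ],
  "xyz": [
    [0,0.04,0],
    [0,0.04,0],
    [0,0.04,0],
    [0,0,0],
    [0,0,0]
  ],
  "claw": [0,0,0,0,0]
}}

```text
time_s: 9.55
position: [0.5534, -0.018, 0.0167]
tool_rot: [[-0.994, 0.11, 0.005], [0.11, 0.994, -0.005], [-0.006, -0.004, -1.0]]
ft_force: [-1.6, -10.3, 16.5]
grip_width: -0.0003
gripper_force: 8.6
```

{"name": "arm_command", "arguments": {
  "turn": [
    [0,0,0],
    [0,0,0],
    [0,0,0],
    [0,0,0],
    [0,0,0]
  ],
  "xyz": [
    [0,0.02,0],
    [0,0.02,0],
    [0,0,0],
    [0,0,0],
    [0,0,0]
  ],
  "claw": [0,0,0,0,0]
}}

```text
time_s: 10.05
position: [0.5536, -0.016, 0.0168]
tool_rot: [[-0.994, 0.11, 0.005], [0.11, 0.994, -0.005], [-0.006, -0.004, -1.0]]
ft_force: [-1.0, -11.0, 16.3]
grip_width: 0.0002
gripper_force: 8.9
```

```bash
python3 - <<'E'
from h import *
a,d=imaging.get_image("scene"); s=env.observe(); print(s["position"],s["ft_force"])
cv2.imwrite("pics/c5.png",cv2.resize(a[140:240,210:340],(780,600),interpolation=2))
E
```

```text
[ 0.55364649 -0.01601206  0.01675004] [ -1.5265818  -10.81338228  15.48923813]
```

View pics/c5.png

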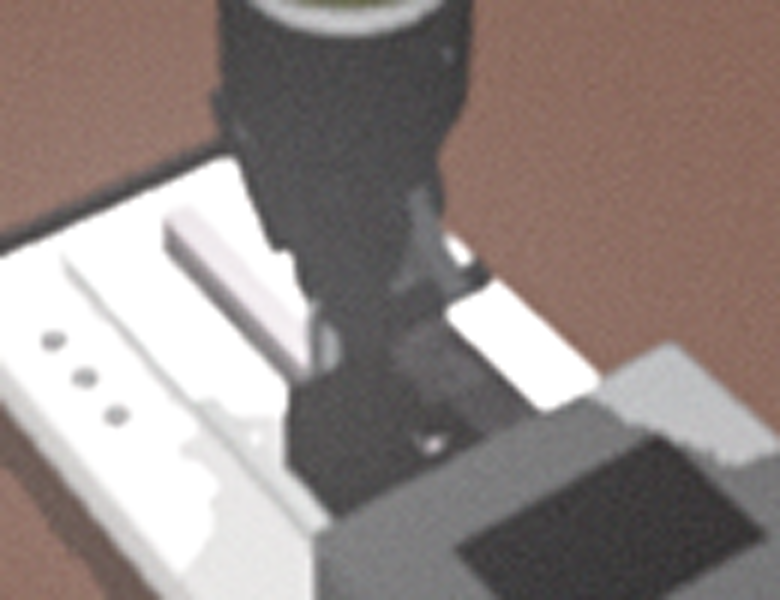

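The bar is pressed low, and the carriage is against the fingers and nearly home (rear edge near crop (300,390), window at (430,440)). It still moves freely, so I'll keep pushing until the end stop.

{"name": "arm_command", "arguments": {
  "turn": [
    [0,0,0],
    [0,0,0],
    [0,0,0],
    [0,0,0],
    [0,0,0]
  ],
  "xyz": [
    [0,0.02,0],
    [0,0.02,0],
    [0,0,0],
    [0,0,0],
    [0,0,0]
  ],
  "claw": [0,0,0,0,0]
}}

```text
time_s: 10.6
position: [0.5537, -0.015, 0.0168]
tool_rot: [[-0.994, 0.11, 0.005], [0.11, 0.994, -0.006], [-0.006, -0.006, -1.0]]
ft_force: [-3.1, -16.8, 16.2]
grip_width: 0.0004
gripper_force: 12.2
```

{"name": "arm_command", "arguments": {
  "turn": [
    [0,0,0],
    [0,0,0],
    [0,0,0],
    [0,0,0]
  ],
  "xyz": [
    [0,0.03,0],
    [0,0,0],
    [0,0,0],
    [0,0,0]
  ],
  "claw": [0,0,0,0]
}}

```text
time_s: 11.0
position: [0.5538, -0.015, 0.0168]
tool_rot: [[-0.994, 0.11, 0.004], [0.11, 0.994, -0.008], [-0.005, -0.008, -1.0]]
ft_force: [-5.6, -24.2, 17.2]
grip_width: 0.0002
gripper_force: 15.9
```

At the end stop: push force rises with no motion. I'll relieve most of the push and lift straight up.

{"name": "arm_command", "arguments": {
  "turn": [
    [0,0,0],
    [0,0,0],
    [0,0,0],
    [0,0,0],
    [0,0,0],
    [0,0,0],
    [0,0,0],
    [0,0,0],
    [0,0,0],
    [0,0,0]
  ],
  "xyz": [
    [0,-0.05,0],
    [0,0,0],
    [0,0,-0.06],
    [0,0,-0.06],
    [0,0,-0.06],
    [0,0,-0.1],
    [0,0,-0.1],
    [0,0,-0.1],
    [0,0,0],
    [0,0,0]
  ],
  "claw": [0,0,0,0,0,0,0,0,0,0]
}}

```text
time_s: 12.0
position: [0.5515, -0.0122, 0.0385]
tool_rot: [[-0.994, 0.11, -0.0], [0.11, 0.994, 0.0], [0.001, 0.0, -1.0]]
ft_force: [-0.0, 0.1, -0.3]
grip_width: 0.0
gripper_force: 0.0
```

{"name": "arm_command", "arguments": {
  "turn": [
    [0,0,0],
    [0,0,0],
    [0,0,0],
    [0,0,0],
    [0,0,0],
    [0,0,0],
    [0,0,0],
    [0,0,0],
    [0,0,0],
    [0,0,0]
  ],
  "xyz": [
    [0,0,-0.3],
    [0,0,-0.5],
    [0,0,-0.6],
    [0,0,-0.6],
    [0,-0.8,-0.3],
    [0,-0.8,0],
    [0,-0.8,0],
    [0,-0.8,0],
    [0,0,0],
    [0,0,0]
  ],
  "claw": [0,0,0,0,0,0,0,0,0,0]
}}

```text
time_s: 13.0
position: [0.5339, -0.1717, 0.1532]
tool_rot: [[-0.994, 0.111, -0.001], [0.111, 0.994, 0.001], [0.001, 0.001, -1.0]]
ft_force: [-0.3, 1.1, 0.0]
grip_width: -0.0
gripper_force: 0.0
```

```bash
python3 - <<'E'
from h import *
a,d=imaging.get_image("scene"); t,dt=imaging.get_image("top"); s=env.observe(); print(s["time_s"],s["position"],s["ft_force"])
A=cv2.resize(a[130:270,180:320],(400,400),interpolation=2)
B=cv2.resize(t[185:285,235:335],(400,400),interpolation=2)
cv2.imwrite("pics/c6.png",np.hstack([A,B]))
P=cloud("scene",d)
def W(x,y,z): return np.array([.5562+.1095*x-.994*y,.0179+.994*x+.1095*y,z])
for n,q in dict(tooth=W(.02,0,.078),bar=W(-.08,0,.065),barrear=W(-.138,0,.065),carr=W(-.01,-.02,.075)).items():
    u,v=proj("scene",q)[0].round().astype(int); print(n,u,v,q.round(3),P[v,u].round(3),a[v,u])
E
```

```text
13.1 [ 0.53421277 -0.17048538  0.15348256] [-0.3810623   0.19520904 -1.25473703]
tooth 283 209 [0.558 0.038 0.078] [0.559 0.039 0.079] [161 158 164]
bar 255 184 [ 0.547 -0.062  0.065] [ 0.546 -0.063  0.063] [237 233 238]
barrear 240 169 [ 0.541 -0.119  0.065] [ 0.541 -0.12   0.064] [236 231 238]
carr 266 205 [0.575 0.006 0.075] [0.575 0.007 0.076] [89 87 90]
```

View pics/c6.png

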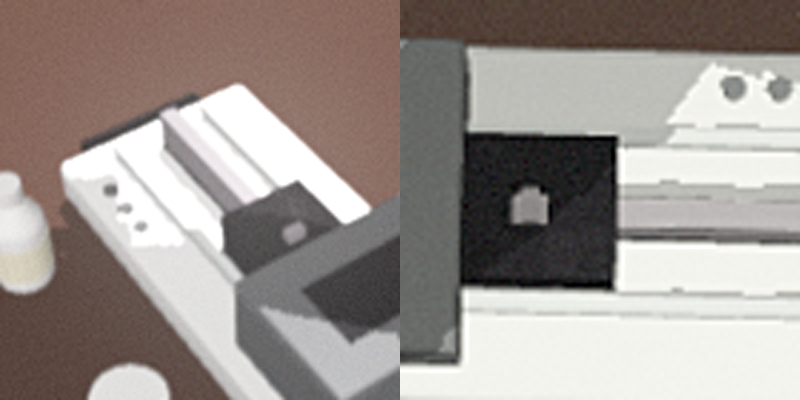

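The bar is fully up (z ≈ 0.064). The tooth stands in the window at scene (283,209), z ≈ 0.079, just above the carriage top, so the carriage is home and locked. The robot is clear of everything, so I'm handing in.

```bash
python3 -c "
from rig import env
print(env.close_job())"
```

```text
the job is handed in; nothing more can be done
None
```

I pressed the catch bar down, pushed the carriage fully home against its end stop, and lifted off. The last camera check showed the bar all the way up with its tooth standing in the window. The bottle, jar and beaker were not touched, and I handed the job in at about 13 s.

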